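Sort the decorating bench: jars, brush and glaze test tiles

TASK

Clear up after the decorating session by sorting the five loose things to where each belongs: the teal and the white paint jar upright in the two round recesses of the wooden jar rack, one in each (the dark blue jar stays where it stands); the brush level across the brush rest, in the same valley of both combs; and each fired test tile, colour up, on the little sloped easel whose lip rail has its colour, flat on the slope, centred and square against the lip. Keep the jars upright, and do not disturb the green water dropper.

Things in the scene. Friction and masses are not known exactly. Their poses are not given: they have to be found in the camera images.
- jar_large: loose paint jar with a teal body and a red lid (lid fixed), round, 58 mm diameter, 62 mm high, about 0.16 kg, standing. Origin: centre of its underside, z up.
- jar_small: loose paint jar with a white body and a red lid (lid fixed), round, 50 mm diameter, 50 mm high, about 0.13 kg, standing. Origin: centre of its underside, z up.
- brush: loose straight brown brush lying flat, about 200 mm long, 9 to 10 mm wide and 9 mm high, 12 g, handle square to grip. Origin: centre of its underside at mid length (also its centre of mass); its y axis runs along the brush, z up. It may lie on the rest either way round.
- tile_teal: loose white glazed test tile, 60 x 60 x 8 mm, about 65 g, with a round teal swatch on top. Origin: centre of its underside, z up through the swatch, x and y along its edges. Any edge may lie against the lip.
- tile_orange: the same kind of loose white test tile, 60 x 60 x 8 mm, with a round orange swatch on top. Origin and axes as for tile_teal.
- easel_teal: Fixed beech tile easel, teal lip rail, 66 wide, 84 deep, 62 mm high. Origin: centre of underside, z up, x uphill (lip to back), y along the lip. Smooth bed 48 x 64 mm rising to +x at 0.61 rad; meets the lip (7 mm high) at x -0.030, z 0.024 m. A tile let go on the bed slides to the lip; seated, its origin is at x -0.005, y 0, z 0.041 m, its z leaning 0.61 rad to -x.
- easel_orange: The same fixed easel with an orange lip rail; origin, axes and sizes as for easel_teal.
- jar_rack: Fixed beech block, 92 (x) x 176 (y) x 24 mm high, with two round recesses, 75 mm diameter, 12 mm deep, centred at x 0, y +0.042 and y -0.042 m in its frame. Origin: centre of its underside, z up; recess floor at z 0.012 m, top at z 0.024 m.
- brush_rest: Fixed white ceramic brush rest: base 96 (x) x 122 (y) x 8 mm, a comb across it at y +0.050 and y -0.050 m (12 mm thick). Each comb has four round humps with teal tips, tops at z 0.036 m, and three valleys between them at x -0.028, 0, 0.028 m, 16 mm wide, floor at z 0.022 m. The brush lies along y through the same valley of both. Origin: centre of underside, z up.
- dropper: Loose green glazed water dropper (a squat round pot with a small neck), 71 mm diameter and height, 0.14 kg, standing beside the banding wheel: a bystander to be left alone. Origin: centre of its underside.

How it is judged:
At the end, for the whole second after the job is handed in: A jar in each recess, upright, within 15 mm of its centre; each tile colour up on its colour's easel, within 8 mm of the lip, 12 mm sideways, 0.2 rad of square; brush level in the valleys, within 30 mm of mid-rest lengthwise; water dropper moved under 15 mm; all at rest (((x of jar_large in the frame of jar_rack between -0.015 and 0.015 m and y of jar_large in the frame of jar_rack between 0.027 and 0.057 m and z of jar_large in the frame of jar_rack between 0.008 and 0.017 m and x of jar_small in the frame of jar_rack between -0.015 and 0.015 m and y of jar_small in the frame of jar_rack between -0.057 and -0.027 m and z of jar_small in the frame of jar_rack between 0.008 and 0.017 m) or (x of jar_large in the frame of jar_rack between -0.015 and 0.015 m and y of jar_large in the frame of jar_rack between -0.057 and -0.027 m and z of jar_large in the frame of jar_rack between 0.008 and 0.017 m and x of jar_small in the frame of jar_rack between -0.015 and 0.015 m and y of jar_small in the frame of jar_rack between 0.027 and 0.057 m and z of jar_small in the frame of jar_rack between 0.008 and 0.017 m)) and angle between each of jar_large, jar_small's own z axis and vertical below 0.1 rad and linear speed of each of jar_large, jar_small, tile_teal, tile_orange, brush below 0.02 m/s and x of tile_teal in the frame of easel_teal between -0.012 and 0.003 m and y of tile_teal in the frame of easel_teal between -0.012 and 0.012 m and z of tile_teal in the frame of easel_teal between 0.036 and 0.047 m and angle between tile_teal's own z axis and vertical between 0.5 and 0.72 rad and (angle between the y axis of tile_teal and the y axis of easel_teal, either way round below 0.2 rad or angle between the x axis of tile_teal and the y axis of easel_teal, either way round below 0.2 rad) and x of tile_orange in the frame of easel_orange between -0.012 and 0.003 m and y of tile_orange in the frame of easel_orange between -0.012 and 0.012 m and z of tile_orange in the frame of easel_orange between 0.036 and 0.047 m and angle between tile_orange's own z axis and vertical between 0.5 and 0.72 rad and (angle between the y axis of tile_orange and the y axis of easel_orange, either way round below 0.2 rad or angle between the x axis of tile_orange and the y axis of easel_orange, either way round below 0.2 rad) and x of brush in the frame of brush_rest between -0.036 and 0.036 m and y of brush in the frame of brush_rest between -0.03 and 0.03 m and height (world z) of brush between 0.012 and 0.034 m and angle between brush's own y axis and vertical between 1.5 and 1.64 rad and angle between the y axis of brush and the y axis of brush_rest, either way round below 0.2 rad and distance of dropper from where it was at the start of the episode below 0.015 m); the robot touches nothing.
It fails at once if the water dropper is pushed more than 15 mm (distance of dropper from where it was at the start of the episode above 0.015 m).
It fails at once if a jar is tipped over (more than 0.6 rad) (angle between any of jar_large, jar_small's own z axis and vertical above 0.6 rad).
It also fails if it takes over 112 s, if anything falls off the work surface, if the arm or the gripper's body presses on something with over 40 N, if the wrist force passes 120 N, or if a joint passes its speed limit or range.

ROBOT

A 6-joint arm with a two-finger parallel gripper is mounted at the origin on the work surface; the furniture and walls round the work are solid. World frame = base frame: x ahead of the robot, y to its left, z up, the work surface at z = 0. Lengths are in m, angles in rad, forces in N, time in s.
With the tool pointing down it reaches from about 0.375 to 0.975 m from the base axis. Payload 3.8 kg.
Tool frame: the origin (TCP) lies midway between the tips of the shut fingers; the grasp point (between the pads) lies 19 mm behind it; z points along the fingers, y is the line along which they close (so a half turn about z gives the same grasp; the last joint's range is limited). The gripper opens to 85 mm and grips with 20 to 120 N. Pads are 22 mm wide; open, the fingers measure 114 mm over their backs; the gripper's body (76 mm by 85 mm) begins 54 mm behind the grasp point. The pads swing forward as they close: fully open they stand 13 mm farther back than shut.
Start: joints at [-1.291, 0.264, 1.604, -0, 1.274, -0.037], TCP at [0.21, -0.641, 0.231] pointing down, gripper open.
Joint ranges: [-2.63, 2.63], [-0.94, 2.18], [0.31, 2.57], [-1.31, 4.45], [0, 2.66], [-2.55, 2.55]. Speed limits (rad/s): [2.57, 2.57, 3.14, 3.14, 3.14, 3.14].

INTERFACE

Orientations are given as a 3x3 rotation matrix whose columns are the frame's x, y, z axes.
In Python, from cell import r gives the robot as it stands. The module is installed in compiled form; this text tells all that it offers.
- The arm moves only by the tool arm_command, never from a script. Its argument "plan" is a list of rows, each a list of 3 entries, a list of its own where there are three numbers: the shift along the world's x, y, z in fractions of the full range, 1 being 80 cm, then the turn about the world's z in normalised numbers (1 is 2 pi rad), then the finger opening in cm, from 0 to 8.54. A call has 1 to 10 rows; each row is the pose to reach, as a shift and turn from the pose commanded when the call began; what a row does not reach only later rows make up. A row lasts 1/12 s, in which the tool goes at most 41.7 mm and 7.16 degrees, less where a joint would pass 70% of its speed; a pose out of reach is approached as far as the arm can. Shift and turn numbers lie between -1 and 1, and a call with a number outside is refused. A call with a gripper value outside its range is refused whole. The fingers move at their own pace and stop on an object; the grip force is fixed at half the most. Time passes only in rows, so rows that repeat a pose let the fingers close. It gives the time, the measured TCP pose, the force, the opening and the grip force at its end, in the units of the state.
- r.observe(): the state, without advancing time (a new reading comes with each control period).
- r.grab_frame(name): name is "scene" or "top" or "wrist"; returns a dict with "pixels" (420x560x3 uint8, red, green, blue), "range_z" (420x560 float32, m along the optical axis (not along the pixel's ray), 0 where there is no reading), "vfov" (degrees; the focal length in pixels is half the picture's height over the tangent of half this angle, whatever the lens; pixels are square), "cx", "cy" (the principal point, pixels), "rvec" (rotation vector, rad) and "tvec" (3), from world to camera coordinates, as OpenCV has them; the wrist camera has in their place "hand_eye" (4x4, takes a point from camera to tool coordinates, whose origin is the TCP and whose axes are the flange's). Camera axes: x right, y down, z forward; pixel columns grow to the right and rows downward; lengths in m; the calibration is good to about 2 mm. The wrist camera is an equidistant fisheye: a pixel r from the principal point sees the ray r / f radians off the axis. A picture is of the moment at which its call begins: read the wrist's pose just before it.
- r.hand_in(): hands the job in; it is judged then, once.
The state is a dict: "t": time; "joints": joint angles; "dq": joint speeds; "joint_efforts": joint torques, N m; "tool_pos": TCP position; "orientation": TCP orientation; "wrist_force": force on the tool from outside, world axes, zero at the start; "torque": the same for the moment, N m; "opening": opening from 0.0 (shut) to 1.0 (fully open); "finger_force": force on a finger pad.
Only numpy, scipy, OpenCV 4.12 (cv2) and the standard library are available. Lean on these libraries where they do the work, as an engineer would, in place of code of your own. Each camera call takes 0.05 s, during which the arm holds its last target. There are 200 camera calls.

## Working session

There is one attempt and no reset: what is moved stays moved. The work goes in short steps, Python scripts to look and compute and a tool call to move; the robot and the scene stay as the last step left them, time stands still between calls to the robot, and variables do not carry over. Pictures are saved under pics/ and viewed, at most 14 in all, crops included, and the job is handed in when it is done.

Besides the shell and the picture viewer there is one more tool, called after "Request:" as name([rows], argument=value, ...), one row to a line, values as JSON. arm_command: Moves the arm, as the interface text tells. Its arguments: {"type":"object","properties":{"plan":{"type":"array","items":{"type":"array"}}},"required":["plan"]}

```bash
mkdir -p pics; cat > h.py <<'E'
import numpy as np, cv2
from cell import r
def world(name):
    """pixels, world xyz per pixel (static cams)"""
    d=r.grab_frame(name); p=d["pixels"]; z=d["range_z"]
    f=p.shape[0]/2/np.tan(np.radians(d["vfov"])/2)
    v,u=np.mgrid[:p.shape[0],:p.shape[1]]
    c=np.stack([(u-d["cx"])/f*z,(v-d["cy"])/f*z,z],-1)
    R=cv2.Rodrigues(np.array(d["rvec"],float))[0]
    w=(c-np.array(d["tvec"]).ravel())@R
    w[z==0]=np.nan
    return p,w
def save(n,p): cv2.imwrite("pics/"+n+".png",cv2.cvtColor(p,cv2.COLOR_RGB2BGR))
E
python3 - <<'E'
from h import *
o=r.observe();print(o)
for n in("top","scene"):
    p,w=world(n);save(n+"0",p);np.savez(n+"0.npz",p=p,w=w)
E
```

```text
{'t': 0.0, 'joints': array([-1.29090665e+00,  2.64747748e-01,  1.60542969e+00,  5.49302103e-07,
        1.27369895e+00, -3.68870907e-02]), 'dq': array([-0.00246884, -0.00205274,  0.00065998, -0.00200493, -0.00107374,
        0.00093303]), 'joint_efforts': array([ 3.52086863e-05, -5.15103829e+01, -3.67311358e+01, -4.68136386e-04,
        1.30064061e-02,  1.45961485e-05]), 'tool_pos': array([ 0.21006293, -0.64068268,  0.2299356 ]), 'orientation': array([[ 9.50244484e-01,  3.11504451e-01, -6.30377223e-04],
       [ 3.11505077e-01, -9.50241953e-01,  2.19501448e-03],
       [ 8.47458960e-05, -2.28216610e-03, -9.99997392e-01]]), 'wrist_force': array([-1.00322406,  0.32758891,  0.25696726]), 'torque': array([0.01316195, 0.00013822, 0.00795713]), 'finger_force': 0.0, 'opening': 1.0007728390232875}
```

View pics/top0.png

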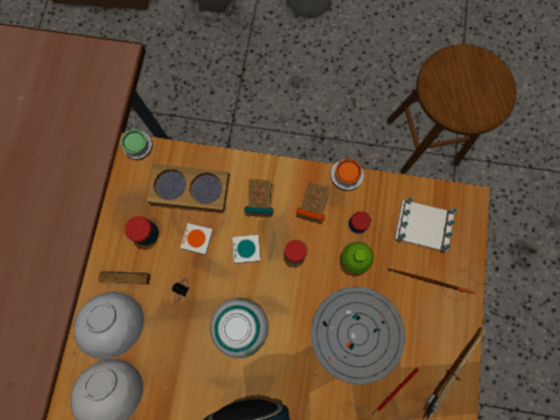

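View pics/scene0.png

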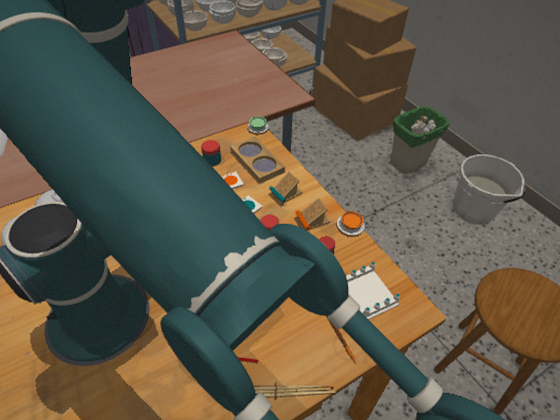

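The top view shows the rack at (188,188), the teal easel at (260,197), the orange easel at (313,201) and the brush rest at (426,225). The brush is at (431,281), the orange tile at (196,238), the teal tile at (246,249) and the dropper at (356,258). Red lids are at (140,230), (295,251) and (360,222).

```bash
python3 - <<'E'
from h import *
d=np.load("top0.npz");p,w=d["p"],d["w"]
q=lambda u,v:np.round(w[v,u],3)
for n,u,v in [("lidA",138,228),("lidB",295,251),("lidC",360,222),("drop",356,258),("tO",196,238),("tT",246,249),("rackL",170,183),("brush",431,281),("robot",225,410),("desk",260,300)]: print(n,q(u,v),p[v,u])
hsv=cv2.cvtColor(p,cv2.COLOR_RGB2HSV)
big=cv2.resize(p[120:320,80:500],None,fx=1.9,fy=1.9,interpolation=cv2.INTER_CUBIC);save("crop0",big)
s=np.load("scene0.npz");ps=s["p"];save("crop1",cv2.resize(ps[100:370,190:420],None,fx=2.2,fy=2.2,interpolation=cv2.INTER_CUBIC))
h,sa,va=[hsv[...,i].astype(int) for i in range(3)]
x,y,z=[w[...,i] for i in range(3)]
lab={"red lid":((h<6)|(h>174))&(sa>150)&(z>.03),"white":(sa<70)&(va>140)&(z<.06)&(z>-.02)}
for n,m in lab.items():
    k,l,st,c=cv2.connectedComponentsWithStats(m.astype(np.uint8))
    for i in range(1,k):
        if st[i,4]>40:
            mm=l==i; P=w[mm]; rect=cv2.minAreaRect((P[:,:2]*1000).astype(np.float32))
            print(n,c[i].round(),st[i,4],np.nanmedian(P,0).round(3),[np.round(a,1) for a in rect])
E
```

```text
lidA [0.462 0.358 0.058] [138  34  28]
lidB [0.466 0.014 0.05 ] [139  28  26]
lidC [ 0.553 -0.119  0.045] [123  29  26]
drop [ 0.469 -0.116  0.068] [ 78 120  15]
tO [0.466 0.242 0.008] [183  69   1]
tT [0.459 0.124 0.009] [10 96 93]
rackL [0.584 0.328 0.012] [68 68 77]
brush [ 0.453 -0.297  0.007] [58 26  9]
robot [0.186 0.081 0.276] [12 12  9]
desk [ 0.352  0.074 -0.001] [136 101  53]
red lid [360. 221.] 294 [ 0.555 -0.119  0.046] [array([ 556.5, -119.8]), array([40.4, 41.6]), np.float64(43.2)]
red lid [138. 229.] 548 [0.46  0.356 0.061] [array([461.3, 358.7]), array([54. , 54.1]), np.float64(65.1)]
red lid [295. 251.] 363 [0.467 0.014 0.049] [array([466.6,  13.4]), array([43.6, 43.8]), np.float64(9.0)]
white [334. 171.] 46 [ 0.675 -0.048  0.009] [array([669.6, -48.8]), array([50.5, 13.2]), np.float64(4.7)]
white [400. 219.] 48 [ 0.584 -0.213  0.007] [array([ 584.6, -213.7]), array([ 3.1, 91.3]), np.float64(85.4)]
white [424. 225.] 1526 [ 0.578 -0.271  0.007] [array([ 579.3, -265.5]), array([100. ,  94.3]), np.float64(84.4)]
white [197. 238.] 334 [0.468 0.236 0.008] [array([466.6, 242.4]), array([59.1, 59.6]), np.float64(85.4)]
white [246. 248.] 404 [0.462 0.123 0.008] [array([461.2, 125.3]), array([59.3, 60.2]), np.float64(14.3)]
white [236. 328.] 1033 [0.287 0.11  0.054] [array([287. , 109.5]), array([75. , 73.4]), np.float64(10.1)]
```

View pics/crop0.png

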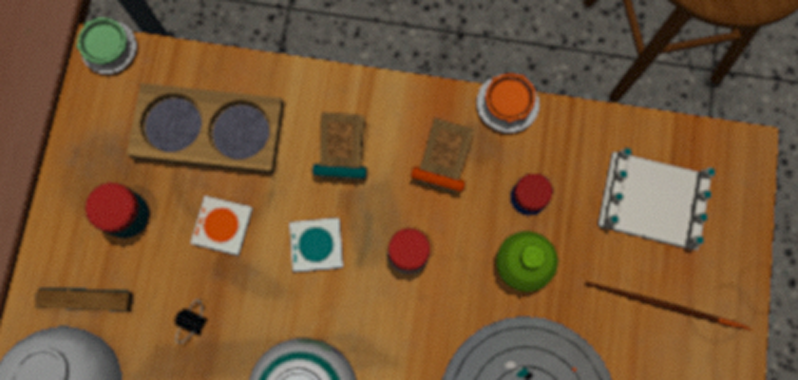

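View pics/crop1.png

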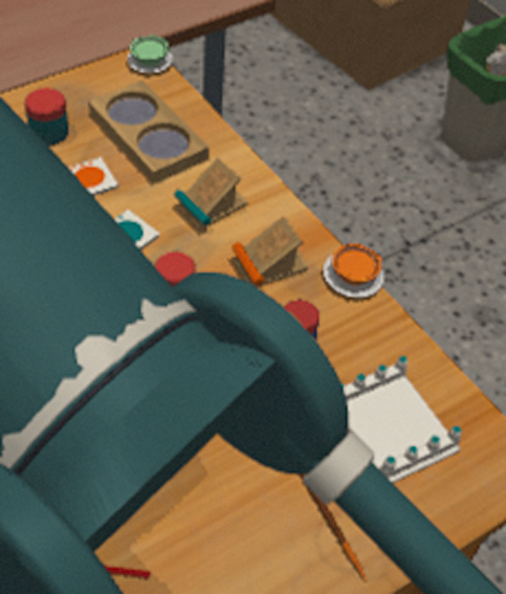

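The crops show that lid C, next to the dropper, is on the dark blue jar, A is the teal jar and B is the white jar. The easels rise toward +x, and the combs are at the rest's left and right ends. Next I measure the precise poses.

```bash
python3 - <<'E'
from h import *
d=np.load("top0.npz");p,w=d["p"],d["w"]
hsv=cv2.cvtColor(p,cv2.COLOR_RGB2HSV);h,s,v=[hsv[...,i].astype(int) for i in range(3)]
x,y,z=[w[...,i] for i in range(3)]
box=lambda a,b,c,e:(x>a)&(x<b)&(y>c)&(y<e)
def rect(n,m):
    P=w[m];R=cv2.minAreaRect((P[:,:2]*1000).astype(np.float32));print(n,m.sum(),[np.round(a,1) for a in R],np.median(P,0).round(3))
b=box(.5,.68,.17,.42)
rect("rack",b&(z>.019)&(z<.035)); 
u,vv=np.meshgrid(np.arange(560),np.arange(420))
rec=b&(z>.008)&(z<.018)&(s<80)
rect("recL",rec&(u<188));rect("recR",rec&(u>=188))
for n,m,c in (("eT",(u>235)&(u<282)&(v>0)&(vv>170)&(vv<222),(h>75)&(h<105)&(s>120)),("eO",(u>290)&(u<332)&(vv>175)&(vv<226),(h<12)&(s>200))):
    rect(n+" all",m&(z>.015)&(z<.1)); rect(n+" lip",m&c)
    bed=m&(z>.03)&~c&(z<.1); A=np.c_[w[bed][:,:2],np.ones(bed.sum())];k=np.linalg.lstsq(A,w[bed][:,2],rcond=None)[0]
    print(" slope",np.arctan(np.hypot(*k[:2])),"uphill dir deg",np.degrees(np.arctan2(k[1],k[0])),"zrange",w[bed][:,2].min(),w[bed][:,2].max(), "plane",k)
    rect(n+" bed",bed)
r_=box(.48,.68,-.36,-.18)&(u>390)&(u<462)&(vv>192)&(vv<255)
rect("rest",r_&(z>.004));rect("rest teal",r_&(h>75)&(h<105)&(s>100));
m=r_&(h>70)&(h<110)&(s>60)&(z>.015)
k,l,st,c=cv2.connectedComponentsWithStats(m.astype(np.uint8))
for i in range(1,k): print("tip",c[i].round(1),st[i,4],np.median(w[l==i],0).round(3))
m=(u>380)&(u<480)&(vv>262)&(vv<298)&(z>.002)&(z<.03);rect("brush",m)
P=w[m];print(np.histogram(P[:,1],8),[P[(P[:,1]>a)&(P[:,1]<a+.03)].mean(0).round(3) for a in np.arange(-.4,-.2,.03)])
for n,m in (("tO",box(.42,.51,.19,.29)&(z>.004)),("tT",box(.41,.51,.08,.17)&(z>.004))):rect(n,m)
for n,m in (("tOsw",box(.42,.51,.19,.29)&(h<15)&(s>215)&(z>.003)),("tTsw",box(.41,.51,.08,.17)&(h>75)&(h<105)&(s>120)&(z>.003))):rect(n,m)
E
```

```text
rack 1520 [array([608.6, 306.9]), array([150.3, 222.6]), np.float64(2.1)] [0.588 0.285 0.024]
recL 700 [array([607.8, 363. ]), array([159. ,  69.3]), np.float64(52.7)] [0.582 0.328 0.012]
recR 658 [array([584.3, 240.9]), array([67.3, 68.1]), np.float64(54.2)] [0.584 0.241 0.012]
eT all 765 [array([579. , 113.9]), array([69.7, 64.8]), np.float64(4.8)] [0.578 0.114 0.038]
eT lip 126 [array([549.3, 110.9]), array([11.5, 59.5]), np.float64(6.3)] [0.549 0.11  0.026]
 slope 0.5821293189787063 uphill dir deg 5.766171797800734 zrange 0.030098237507365084 0.06202533638543401 plane [ 0.65488558  0.06613023 -0.3468264 ]
eT bed 506 [array([587.4, 115.2]), array([52.1, 47.9]), np.float64(7.7)] [0.589 0.115 0.047]
eO all 764 [array([586.8,  -9.8]), array([65.3, 69.5]), np.float64(82.9)] [ 0.586 -0.01   0.038]
eO lip 165 [array([559.1,  -8. ]), array([66.1, 15.7]), np.float64(85.9)] [ 0.558 -0.007  0.026]
 slope 0.5920529008658167 uphill dir deg -7.917219563559182 zrange 0.030194807170425633 0.06294068740939862 plane [ 0.66612246 -0.09263619 -0.35285073]
eO bed 505 [array([596.7, -11.2]), array([47
[... 762 characters left out ...]
397, -0.35035347, -0.32301297, -0.29567247,
       -0.26833197, -0.24099147, -0.21365097, -0.18631047])) [array([ 0.46 , -0.383,  0.004]), array([ 0.451, -0.355,  0.006]), array([ 0.453, -0.325,  0.005]), array([ 0.455, -0.295,  0.006]), array([ 0.455, -0.265,  0.006]), array([ 0.452, -0.236,  0.005]), array([ 0.448, -0.207,  0.004])]
tO 686 [array([465.1, 245. ]), array([80.2, 70.5]), np.float64(81.2)] [0.467 0.242 0.008]
tT 693 [array([461.5, 123.9]), array([103.9,  66.5]), np.float64(9.7)] [0.461 0.126 0.008]
tOsw 202 [array([466.1, 242.3]), array([36.4, 35.7]), np.float64(83.4)] [0.466 0.242 0.008]
tTsw 230 [array([461.2, 124.5]), array([37.1, 36.8]), np.float64(9.8)] [0.461 0.125 0.008]
```

```bash
python3 - <<'E'
from h import *
d=np.load("top0.npz");p,w=d["p"],d["w"]
hsv=cv2.cvtColor(p,cv2.COLOR_RGB2HSV);h,s,v=[hsv[...,i].astype(int) for i in range(3)]
u,vv=np.meshgrid(np.arange(560),np.arange(420))
def comp(m):
    k,l,st,c=cv2.connectedComponentsWithStats(m.astype(np.uint8));i=1+st[1:,4].argmax();return l==i
def ell(n,m):
    m=comp(m);P=w[m];c=cv2.fitEllipse((P[:,:2][cv2.morphologyEx(m.astype(np.uint8),cv2.MORPH_GRADIENT,np.ones((3,3),np.uint8))[m]>0]*1000).astype(np.float32));print(n,m.sum(),np.round(c[0],1),np.round(c[1],1))
z=w[...,2]
rk=(s<80)&(z>.007)&(z<.02)&(vv>165)&(vv<208)
ell("recL",rk&(u>150)&(u<188));ell("recR",rk&(u>187)&(u<226))
for n,m in (("tO",(u>175)&(u<217)&(vv>218)&(vv<258)),("tT",(u>226)&(u<266)&(vv>230)&(vv<268))):
    q=comp(m&((s<70)&(v>140)|(s>205)&((h<9)|(h>75))))
    q=cv2.morphologyEx(q.astype(np.uint8),cv2.MORPH_CLOSE,np.ones((5,5),np.uint8))>0
    print(n,q.sum(),cv2.minAreaRect((w[q][:,:2]*1000).astype(np.float32)))
b=comp((u>380)&(u<480)&(vv>262)&(vv<298)&(v<115)) ; P=w[b][:,:2]
print("brush dark",b.sum(),P.mean(0),P.min(0),P.max(0),cv2.fitLine((P*1000).astype(np.float32),cv2.DIST_HUBER,0,.01,.01).ravel())
save("crop2",cv2.resize(p[255:305,375:485],None,fx=7,fy=7,interpolation=cv2.INTER_CUBIC))
E
```

```text
recL 650 [580.1 325.6] [62.3 65.2]
recR 660 [584.1 240.5] [63.8 67.8]
tO 352 ((466.61614990234375, 242.3735809326172), (59.11796951293945, 59.64425277709961), 85.38343811035156)
tT 679 ((462.0669250488281, 125.56428527832031), (57.39282989501953, 60.27031707763672), 14.188087463378906)
brush dark 314 [ 0.45458015 -0.28725857] [ 0.43986891 -0.37142699] [ 0.46730402 -0.19890736] [ 1.2765157e-01  9.9181908e-01  4.5446524e+02 -2.8514151e+02]
```

View pics/crop2.png

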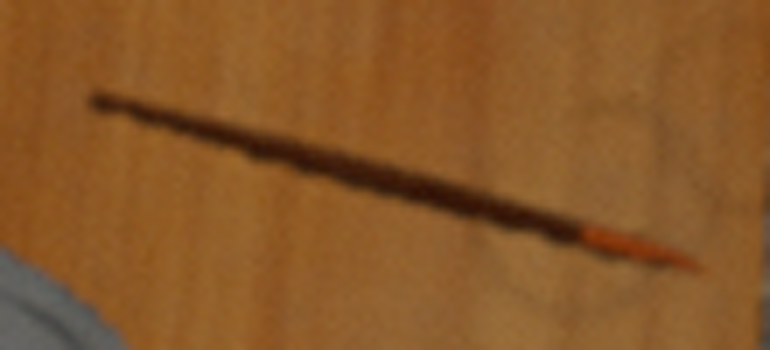

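The brush runs in the crop from (95,100) to (705,270), so its middle is near (.453,-.298) with its axis at about 82°. I pick it first.

Units first: shifts go in shares of 80 cm and turns go in shares of 2 pi rad. So 34.3 cm is 0.4288, 24.3 cm is 0.3038, 1.126 rad is 0.1792.

Request:
arm_command([
  [[0.3038,0.4288,-0.075],0.1792,3],
  [[0.3038,0.4288,-0.075],0.1792,3],
  [[0.3038,0.4288,-0.075],0.1792,3],
  [[0.3038,0.4288,-0.075],0.1792,3],
  [[0.3038,0.4288,-0.075],0.1792,3],
  [[0.3038,0.4288,-0.075],0.1792,3],
  [[0.3038,0.4288,-0.075],0.1792,3],
  [[0.3038,0.4288,-0.075],0.1792,3],
  [[0.3038,0.4288,-0.075],0.1792,3],
  [[0.3038,0.4288,-0.075],0.1792,3],
])

```text
t: 0.93
tool_pos: [0.4492, -0.3028, 0.1718]
orientation: [[0.123, 0.992, -0.0], [0.992, -0.123, 0.0], [0.0, -0.0, -1.0]]
wrist_force: [0.2, -0.1, 0.4]
opening: 0.349
finger_force: 0.0
```

Converted, -10 cm is -0.125.

Request:
arm_command([
  [[0,0,-0.125],0,3],
  [[0,0,-0.125],0,3],
  [[0,0,-0.125],0,3],
  [[0,0,-0.125],0,3],
  [[0,0,-0.125],0,3],
  [[0,0,-0.125],0,3],
])

```text
t: 1.43
tool_pos: [0.4497, -0.3057, 0.0738]
orientation: [[0.128, 0.992, 0.002], [0.992, -0.128, -0.001], [-0.001, 0.002, -1.0]]
wrist_force: [-0.5, 0.3, 0.9]
opening: 0.35
finger_force: 0.0
```

```bash
cat >> h.py <<'E'
def wrist_pix(P,o,d):
    """project world points into wrist fisheye"""
    P=np.atleast_2d(P); t=(P-o["tool_pos"])@o["orientation"]
    H=np.array(d["hand_eye"]); c=(t-H[:3,3])@H[:3,:3]
    f=d["pixels"].shape[0]/2/np.tan(np.radians(d["vfov"])/2)
    rr=np.hypot(c[:,0],c[:,1]); th=np.arctan2(rr,c[:,2])
    return np.c_[d["cx"]+f*th*c[:,0]/rr, d["cy"]+f*th*c[:,1]/rr]
def wrist_world():
    o=r.observe();d=r.grab_frame("wrist");p=d["pixels"];z=d["range_z"]
    f=p.shape[0]/2/np.tan(np.radians(d["vfov"])/2)
    v,u=np.mgrid[:p.shape[0],:p.shape[1]];a,b=u-d["cx"],v-d["cy"];rr=np.hypot(a,b)+1e-9
    t=np.tan(np.minimum(rr/f,1.5)); c=np.stack([a/rr*t*z,b/rr*t*z,z],-1)
    H=np.array(d["hand_eye"]); w=(c@H[:3,:3].T+H[:3,3])@o["orientation"].T+o["tool_pos"]
    w[(z==0)|(rr/f>1.4)]=np.nan
    return p,w,o
def st():
    o=r.observe();R=o["orientation"];print("t",round(o["t"],2),"tcp",o["tool_pos"].round(4),"phi",np.degrees(np.arctan2(R[1,1],R[0,1])).round(2),"op",round(o["opening"],3),"ff",round(o["finger_force"],1),"F",o["wrist_force"].round(1));return o
E
python3 - <<'E'
from h import *
st();p,w,o=wrist_world();save("w1",p);np.savez("w1.npz",p=p,w=w)
hsv=cv2.cvtColor(p,cv2.COLOR_RGB2HSV)
x,y,z=[w[...,i] for i in range(3)]
m=(z>.004)&(z<.014)&(abs(x-.453)<.05)&(abs(y+.298)<.13)
P=w[m][:,:2]*1000
print(m.sum(),P.mean(0),P.min(0),P.max(0),cv2.fitLine(P.astype(np.float32),cv2.DIST_HUBER,0,.01,.01).ravel())
E
```

```text
t 1.43 tcp [ 0.4497 -0.3057  0.0738] phi -7.35 op 0.35 ff 0.0 F [-0.5  0.3  0.9]
2668 [ 457.24976976 -291.65419099] [ 443.59832564 -398.78590925] [ 469.72328941 -200.48341603] [ 1.1981691e-01  9.9279600e-01  4.5744269e+02 -2.8922827e+02]
```

View pics/w1.png

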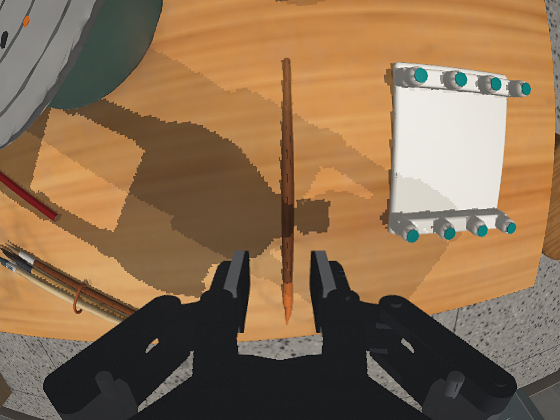

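The wrist view shows the brush lying between the fingers at column 287. The wrist fit gives its middle as (.456,-.300) with the axis at 83.1°.

Converted, -3 cm is -0.0375, 0.6 cm is 0.0075, 0.008 rad is 0.0013.

Request:
arm_command([
  [[0.0075,0.0075,-0.0375],0.0013,3],
  [[0.0075,0.0075,-0.0375],0.0013,3],
  [[0.0075,0.0075,-0.0375],0.0013,3],
])

```text
t: 1.73
tool_pos: [0.4544, -0.2988, 0.0429]
orientation: [[0.12, 0.993, -0.001], [0.993, -0.12, 0.0], [0.0, -0.001, -1.0]]
wrist_force: [-0.1, -0.3, -0.1]
opening: 0.35
finger_force: 0.0
```

Converted, -3.8 cm is -0.0475, -2.5 cm is -0.0313.

Request:
arm_command([
  [[0.0013,0,-0.0313],0,3],
  [[0.0013,0,-0.0475],0,3],
  [[0.0013,0,-0.0475],0,3],
  [[0.0013,0,-0.0475],0,3],
  [[0.0013,0,-0.0475],0,0],
  [[0.0013,0,-0.0475],0,0],
  [[0.0013,0,-0.0475],0,0],
  [[0.0013,0,-0.0475],0,0],
  [[0.0013,0,-0.0475],0,0],
  [[0.0013,0,-0.0475],0,0],
])

```text
t: 2.57
tool_pos: [0.4571, -0.3, 0.0065]
orientation: [[0.12, 0.993, 0.003], [0.993, -0.12, -0.002], [-0.002, 0.003, -1.0]]
wrist_force: [-1.0, -0.9, 6.1]
opening: 0.064
finger_force: 59.0
```

Converted, 9 cm is 0.1125.

Request:
arm_command([
  [[0,0,0.1125],0,0],
  [[0,0,0.1125],0,0],
  [[0,0,0.1125],0,0],
  [[0,0,0.1125],0,0],
  [[0,0,0.1125],0,0],
])

```text
t: 2.98
tool_pos: [0.4563, -0.2992, 0.0954]
orientation: [[0.12, 0.993, 0.002], [0.993, -0.12, -0.001], [-0.001, 0.002, -1.0]]
wrist_force: [-1.8, 0.1, 0.3]
opening: 0.061
finger_force: 58.7
```

```bash
python3 - <<'E'
from h import *
d=np.load("w1.npz");p,w=d["p"],d["w"];hsv=cv2.cvtColor(p,cv2.COLOR_RGB2HSV);h,s,v=[hsv[...,i].astype(int) for i in range(3)]
m=(h>75)&(h<105)&(s>100)&(w[...,2]>.02)&(w[...,0]>.5)
k,l,s_,c=cv2.connectedComponentsWithStats(m.astype(np.uint8))
T=np.array([np.nanmedian(w[l==i],0) for i in range(1,k) if s_[i,4]>40]);print(T.round(4),T.mean(0))
st();p,w,o=wrist_world();save("w2",p)
x,y,z=[w[...,i] for i in range(3)]
E
```

```text
[[ 0.5431 -0.2195  0.0358]
 [ 0.5711 -0.2221  0.0357]
 [ 0.5989 -0.2243  0.0358]
 [ 0.6267 -0.2271  0.0358]
 [ 0.6176 -0.3262  0.0358]
 [ 0.5897 -0.3239  0.0358]
 [ 0.562  -0.3211  0.0358]
 [ 0.5343 -0.3185  0.0359]] [ 0.58042109 -0.27284205  0.03579961]
t 2.98 tcp [ 0.4563 -0.2992  0.0954] phi -6.88 op 0.061 ff 58.7 F [-1.8  0.1  0.3]
```

View pics/w2.png

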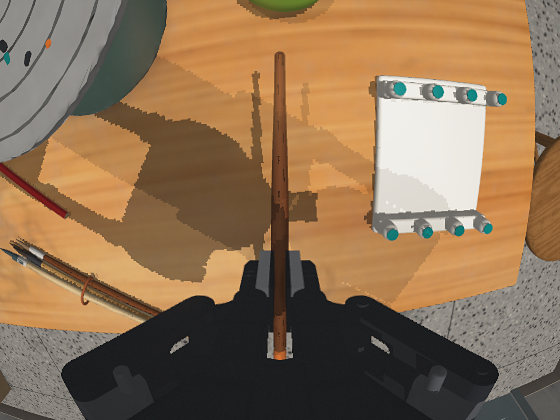

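The brush is held straight at column 280. Now I move it over the middle valley at (.580,-.273).

Converted, 12.4 cm is 0.155, 2.6 cm is 0.0325, 0.03 rad is 0.0048.

Request:
arm_command([
  [[0.05,0.0125,0],0.0048,0],
  [[0.1,0.025,0],0.0048,0],
  [[0.155,0.0325,0],0.0048,0],
  [[0.155,0.0325,0],0.0048,0],
  [[0.155,0.0325,0],0.0048,0],
  [[0.155,0.0325,0],0.0048,0],
])

```text
t: 3.53
tool_pos: [0.578, -0.2718, 0.0916]
orientation: [[0.089, 0.996, -0.005], [0.996, -0.089, 0.002], [0.002, -0.005, -1.0]]
wrist_force: [-0.3, 0.1, 0.8]
opening: 0.063
finger_force: 58.8
```

Converted, -6 cm is -0.075, -5 cm is -0.0625.

Request:
arm_command([
  [[0,0,-0.025],0,0],
  [[0,0,-0.05],0,0],
  [[0,0,-0.0625],0,0],
  [[0,0,-0.075],0,0],
  [[0,0,-0.075],0,0],
  [[0,0,-0.075],0,0],
  [[0,0,-0.075],0,0],
])

```text
t: 4.12
tool_pos: [0.5798, -0.2732, 0.0351]
orientation: [[0.09, 0.996, 0.0], [0.996, -0.09, -0.0], [-0.0, 0.001, -1.0]]
wrist_force: [-0.1, -0.6, 0.5]
opening: 0.061
finger_force: 58.9
```

Good. I lower the last few mm, release, and rise.

Converted, 10 cm is 0.125, 6 cm is 0.075.

Request:
arm_command([
  [[0,0,-0.0063],0,0],
  [[0,0,-0.0063],0,0],
  [[0,0,-0.0063],0,0],
  [[0,0,-0.0063],0,2],
  [[0,0,-0.0063],0,2],
  [[0,0,-0.0063],0,2],
  [[0,0,-0.0063],0,2],
  [[0,0,0.0375],0,2],
  [[0,0,0.075],0,2],
  [[0,0,0.125],0,2],
])

```text
t: 4.95
tool_pos: [0.5778, -0.2718, 0.1327]
orientation: [[0.09, 0.996, -0.005], [0.996, -0.09, 0.003], [0.002, -0.005, -1.0]]
wrist_force: [-0.7, 0.1, 0.3]
opening: 0.233
finger_force: 0.0
```

Converted, 8 cm is 0.1.

Request:
arm_command([
  [[0,0,0.1],0,8],
  [[0,0,0.1],0,8],
  [[0,0,0.1],0,8],
  [[0,0,0.1],0,8],
])

```text
t: 5.28
tool_pos: [0.582, -0.274, 0.2191]
orientation: [[0.09, 0.996, 0.007], [0.996, -0.09, -0.004], [-0.003, 0.008, -1.0]]
wrist_force: [-0.3, 0.1, 0.2]
opening: 0.789
finger_force: 0.0
```

```bash
python3 - <<'E'
from h import *
st();p,w,o=wrist_world();save("w3",p);np.savez("w3.npz",p=p,w=w)
x,y,z=[w[...,i] for i in range(3)]
hsv=cv2.cvtColor(p,cv2.COLOR_RGB2HSV)
m=(hsv[...,1]>90)&(hsv[...,0]<30)&(z>.02)&(z<.045)&(abs(y+.27)<.15)&(abs(x-.58)<.03)
P=w[m];print(m.sum(),P.mean(0),P.min(0),P.max(0),cv2.fitLine(P[:,:2].astype(np.float32)*1000,cv2.DIST_HUBER,0,.01,.01).ravel())
E
```

```text
t 5.28 tcp [ 0.582  -0.274   0.2191] phi -5.15 op 0.789 ff 0.0 F [-0.3  0.1  0.2]
1314 [ 0.57827523 -0.24999657  0.03076609] [ 0.55013349 -0.37243031  0.0201512 ] [ 0.59243221 -0.12012804  0.04499965] [ 6.255493e-02  9.980415e-01  5.799012e+02 -2.684290e+02]
```

View pics/w3.png

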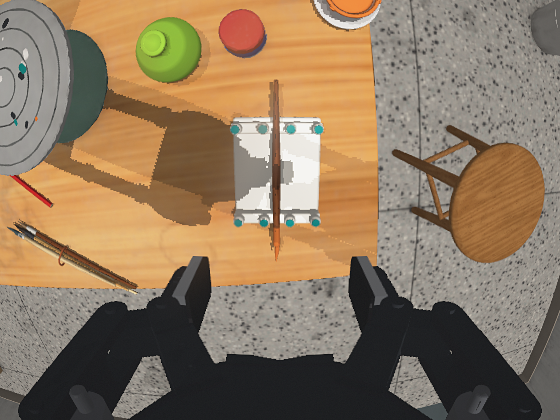

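The brush lies in the middle valley of both combs, crossing them at (276,128) and (276,220). Next is the white jar.

Converted, 28.7 cm is 0.3588, -11.3 cm is -0.1413, 0.1 rad is 0.0159.

Request:
arm_command([
  [[-0.1413,0.3588,0],0.0159,8.4],
  [[-0.1413,0.3588,0],0.0159,8.4],
  [[-0.1413,0.3588,0],0.0159,8.4],
  [[-0.1413,0.3588,-0.025],0.0159,8.4],
  [[-0.1413,0.3588,-0.05],0.0159,8.4],
  [[-0.1413,0.3588,-0.1],0.0159,8.4],
  [[-0.1413,0.3588,-0.1],0.0159,8.4],
  [[-0.1413,0.3588,-0.1],0.0159,8.4],
  [[-0.1413,0.3588,-0.1],0.0159,8.4],
  [[-0.1413,0.3588,-0.1],0.0159,8.4],
])

```text
t: 6.17
tool_pos: [0.4628, 0.0155, 0.1306]
orientation: [[-0.013, 1.0, -0.008], [1.0, 0.013, -0.0], [0.0, -0.008, -1.0]]
wrist_force: [0.6, -0.3, 0.5]
opening: 0.986
finger_force: 0.0
```

```bash
python3 - <<'E'
from h import *
st();p,w,o=wrist_world();save("w4",p);np.savez("w4.npz",p=p,w=w)
x,y,z=[w[...,i] for i in range(3)]
hsv=cv2.cvtColor(p,cv2.COLOR_RGB2HSV);h,s,v=[hsv[...,i].astype(int) for i in range(3)]
m=((h<6)|(h>174))&(s>120)&(z>.044)&(z<.056)&(np.hypot(x-.467,y-.014)<.04)
P=w[m][:,:2]*1000;print(m.sum(),np.median(z[m]),cv2.minEnclosingCircle(P.astype(np.float32)),cv2.minAreaRect(P.astype(np.float32)))
E
```

```text
t 6.17 tcp [0.4628 0.0155 0.1306] phi 0.77 op 0.986 ff 0.0 F [ 0.6 -0.3  0.5]
3135 0.049043383233021556 ((469.87811279296875, 13.283103942871094), 24.030153274536133) ((469.6695861816406, 13.458293914794922), (46.609344482421875, 47.01868438720703), 2.87078857421875)
```

View pics/w4.png

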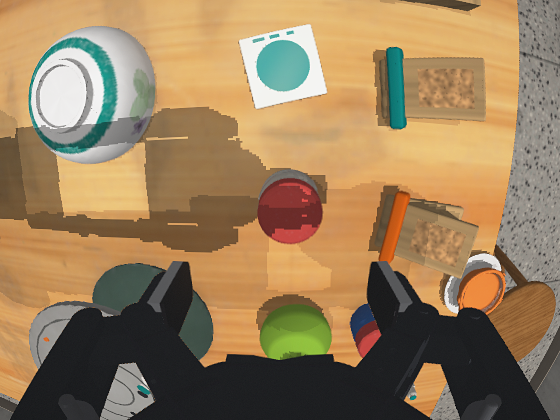

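The white jar (lid at (290,210)) sits at (.470,.013). The wrist camera reads about +3 mm in x and −1 mm in y compared with the top camera, so I'll apply that offset everywhere.

Converted, -4 cm is -0.05, 0.6 cm is 0.0075, 0.03 rad is 0.0048.

Request:
arm_command([
  [[0.0075,-0.0025,-0.05],0.0048,8.4],
  [[0.0075,-0.0025,-0.05],0.0048,8.4],
  [[0.0075,-0.0025,-0.05],0.0048,8.4],
  [[0.0075,-0.0025,-0.05],0.0048,8.4],
])

```text
t: 6.55
tool_pos: [0.4735, 0.0112, 0.0951]
orientation: [[-0.038, 0.999, 0.0], [0.999, 0.038, -0.0], [-0.0, 0.0, -1.0]]
wrist_force: [0.1, -0.6, 0.1]
opening: 0.984
finger_force: 0.0
```

Request:
arm_command([
  [[-0.0038,0.0025,-0.0375],0,8.4],
  [[-0.0038,0.0025,-0.075],0,8.4],
  [[-0.0038,0.0025,-0.0988],0,8.4],
  [[-0.0038,0.0025,-0.0988],0,8.4],
  [[-0.0038,0.0025,-0.0988],0,3],
  [[-0.0038,0.0025,-0.0988],0,3],
  [[-0.0038,0.0025,-0.0988],0,3],
  [[-0.0038,0.0025,-0.0988],0,3],
  [[-0.0038,0.0025,-0.0988],0,3],
  [[-0.0038,0.0025,-0.0988],0,3],
])

```text
t: 7.38
tool_pos: [0.4724, 0.014, 0.0183]
orientation: [[-0.04, 0.999, 0.005], [0.999, 0.04, -0.0], [-0.001, 0.005, -1.0]]
wrist_force: [-1.0, -0.0, 6.3]
opening: 0.545
finger_force: 61.7
```

Converted, 12 cm is 0.15, 11 cm is 0.1375.

Request:
arm_command([
  [[0,0,0.05],0,3],
  [[0,0,0.1],0,3],
  [[0,0,0.1375],0,3],
  [[0.05,0.05,0.1375],0,3],
  [[0.1,0.1,0.1375],0,3],
  [[0.125,0.15,0.1375],0,3],
  [[0.125,0.15,0.1375],0,3],
  [[0.125,0.15,0.1375],0,3],
  [[0.125,0.15,0.1375],0,3],
  [[0.125,0.15,0.1375],0,3],
])

```text
t: 8.22
tool_pos: [0.5695, 0.1341, 0.1261]
orientation: [[-0.041, 0.999, 0.0], [0.999, 0.041, -0.0], [-0.0, 0.0, -1.0]]
wrist_force: [-0.9, 0.5, -1.8]
opening: 0.546
finger_force: 62.7
```

```bash
python3 - <<'E'
from h import *
st();p,w,o=wrist_world();save("w5",p);np.savez("w5.npz",p=p,w=w)
x,y,z=[w[...,i] for i in range(3)]
for n,c in(("R",(.587,.2395)),("L",(.584,.325))):
    m=(z>.008)&(z<.016)&(np.hypot(x-c[0],y-c[1])<.05)
    P=w[m];print(n,m.sum(),np.median(P,0).round(4),cv2.minEnclosingCircle(P[:,:2].astype(np.float32)*1000))
    g=cv2.dilate(m.astype(np.uint8),np.ones((3,3)))
m=(z>.0215)&(z<.0265)&(x>.5)&(x<.67)&(y>.15)&(y<.43)
P=w[m];print(m.sum(),cv2.minAreaRect(P[:,:2].astype(np.float32)*1000))
E
```

```text
t 8.22 tcp [0.5695 0.1341 0.1261] phi 2.33 op 0.546 ff 62.7 F [-0.9  0.5 -1.8]
R 7166 [0.5848 0.2391 0.0117] ((585.333740234375, 245.54153442382812), 43.850223541259766)
L 425 [0.5839 0.2934 0.0117] ((583.8382568359375, 296.8367919921875), 23.479427337646484)
7844 ((584.7103271484375, 244.22537231445312), (92.5387191772461, 102.53599548339844), 2.8750267028808594)
```

View pics/w5.png

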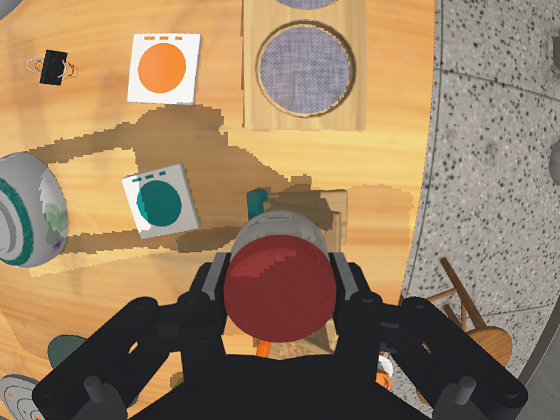

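The white jar is held upright. The near recess (305,68) is at (.585,.239) and the rack yaw is 2.9°, which puts the far recess at (.581,.323).

Converted, 10.5 cm is 0.1313, 8 cm is 0.1.

Request:
arm_command([
  [[0.0188,0.05,0],0,3],
  [[0.0188,0.1,0],0,3],
  [[0.0188,0.1313,0],0,3],
  [[0.0188,0.1313,-0.0375],0,3],
  [[0.0188,0.1313,-0.075],0,3],
  [[0.0188,0.1313,-0.075],0,3],
  [[0.0188,0.1313,-0.075],0,3],
  [[0.0188,0.1313,-0.075],0,3],
])

```text
t: 8.93
tool_pos: [0.585, 0.2383, 0.0665]
orientation: [[-0.039, 0.999, 0.001], [0.999, 0.039, 0.0], [0.0, 0.001, -1.0]]
wrist_force: [0.4, -0.6, -0.4]
opening: 0.543
finger_force: 62.7
```

Request:
arm_command([
  [[0,0,-0.025],0,3],
  [[0,0,-0.0375],0,3],
  [[0,0,-0.0425],0,3],
  [[0,0,-0.0425],0,3],
  [[0,0,-0.0438],0,3],
  [[0,0,-0.0438],0,3],
  [[0,0,-0.0438],0,3],
])

```text
t: 9.52
tool_pos: [0.5854, 0.2394, 0.0313]
orientation: [[-0.04, 0.999, 0.001], [0.999, 0.04, 0.0], [0.0, 0.001, -1.0]]
wrist_force: [-0.2, -0.4, -1.4]
opening: 0.543
finger_force: 62.7
```

Request:
arm_command([
  [[0,0,0],0,7.5],
  [[0,0,0],0,7.5],
  [[0,0,0],0,7.5],
  [[0,0,0],0,7.5],
  [[0,0,0.025],0,7.5],
  [[0,0,0.075],0,7.5],
  [[0,0,0.125],0,7.5],
  [[0,0,0.125],0,7.5],
  [[0,0,0.125],0,7.5],
])

```text
t: 10.27
tool_pos: [0.5877, 0.2403, 0.1348]
orientation: [[-0.04, 0.999, 0.008], [0.999, 0.04, 0.003], [0.003, 0.008, -1.0]]
wrist_force: [-0.1, 0.3, -1.1]
opening: 0.88
finger_force: 0.0
```

Converted, -12.2 cm is -0.1525, 11.8 cm is 0.1475.

Request:
arm_command([
  [[-0.1525,0.1475,0],0,8.4],
  [[-0.1525,0.1475,0],0,8.4],
  [[-0.1525,0.1475,0],0,8.4],
  [[-0.1525,0.1475,0],0,8.4],
  [[-0.1525,0.1475,0],0,8.4],
  [[-0.1525,0.1475,0],0,8.4],
  [[-0.1525,0.1475,0],0,8.4],
  [[-0.1525,0.1475,0],0,8.4],
])

```text
t: 10.93
tool_pos: [0.4632, 0.3562, 0.1296]
orientation: [[-0.039, 0.999, -0.001], [0.999, 0.039, -0.001], [-0.001, -0.001, -1.0]]
wrist_force: [-1.0, -0.5, -0.0]
opening: 0.983
finger_force: 0.0
```

```bash
python3 - <<'E'
from h import *
st();p,w,o=wrist_world();save("w6",p);np.savez("w6.npz",p=p,w=w)
x,y,z=[w[...,i] for i in range(3)]
hsv=cv2.cvtColor(p,cv2.COLOR_RGB2HSV);h,s,v=[hsv[...,i].astype(int) for i in range(3)]
m=((h<6)|(h>174))&(s>120)&(z>.055)&(z<.068)&(np.hypot(x-.464,y-.357)<.045)
P=w[m][:,:2]*1000;print(m.sum(),np.median(z[m]),cv2.minEnclosingCircle(P.astype(np.float32)),cv2.minAreaRect(P.astype(np.float32)))
E
```

```text
t 10.93 tcp [0.4632 0.3562 0.1296] phi 2.26 op 0.983 ff 0.0 F [-1.  -0.5 -0. ]
4857 0.06111939140754345 ((462.9322204589844, 358.35345458984375), 28.59023094177246) ((462.60565185546875, 358.63818359375), (56.158939361572266, 55.56597900390625), 60.88533020019531)
```

Converted, -11.1 cm is -0.1388, -10 cm is -0.125.

Request:
arm_command([
  [[0,0.0025,-0.0375],0,8.5],
  [[0,0.0025,-0.075],0,8.5],
  [[0,0.0025,-0.1],0,8.5],
  [[0,0.0025,-0.125],0,8.5],
  [[0,0.0025,-0.1388],0,8.5],
  [[0,0.0025,-0.1388],0,8.5],
  [[0,0.0025,-0.1388],0,8.5],
])

```text
t: 11.57
tool_pos: [0.4632, 0.3583, 0.019]
orientation: [[-0.039, 0.999, -0.001], [0.999, 0.039, -0.001], [-0.001, -0.001, -1.0]]
wrist_force: [1.7, -0.8, 0.1]
opening: 0.994
finger_force: 0.0
```

Request:
arm_command([
  [[0,0,0],0,4],
  [[0,0,0],0,4],
  [[0,0,0],0,4],
  [[0,0,0],0,4],
  [[0,0,0],0,4],
  [[0,0,0],0,4],
])

```text
t: 12.07
tool_pos: [0.4645, 0.3603, 0.0217]
orientation: [[-0.04, 0.999, 0.004], [0.999, 0.04, 0.002], [0.002, 0.004, -1.0]]
wrist_force: [0.5, -0.3, 7.1]
opening: 0.651
finger_force: 64.6
```

Converted, 11.8 cm is 0.1475, -3.5 cm is -0.0438.

Request:
arm_command([
  [[0,0,0.05],0,4],
  [[0,0,0.1],0,4],
  [[0,0,0.1125],0,4],
  [[0.05,-0.0125,0.1125],0,4],
  [[0.1,-0.0313,0.1125],0,4],
  [[0.1475,-0.0438,0.1125],0,4],
  [[0.1475,-0.0438,0.1125],0,4],
  [[0.1475,-0.0438,0.075],0,4],
  [[0.1475,-0.0438,0.075],0,4],
  [[0.1475,-0.0438,0.075],0,4],
])

```text
t: 12.9
tool_pos: [0.5781, 0.3228, 0.0765]
orientation: [[-0.04, 0.999, -0.006], [0.999, 0.04, -0.003], [-0.003, -0.006, -1.0]]
wrist_force: [0.5, -0.1, -1.6]
opening: 0.656
finger_force: 65.0
```

```bash
python3 - <<'E'
from h import *
st();p,w,o=wrist_world()
x,y,z=[w[...,i] for i in range(3)]
m=(z>.0215)&(z<.0265)&(x>.5)&(x<.67)&(y>.15)&(y<.43)
P=w[m];print(m.sum(),cv2.minAreaRect(P[:,:2].astype(np.float32)*1000),np.percentile(P[:,1],99.5))
E
```

```text
t 12.9 tcp [0.5781 0.3228 0.0765] phi 2.28 op 0.656 ff 65.0 F [ 0.5 -0.1 -1.6]
7141 ((589.0225830078125, 321.32171630859375), (243.4654541015625, 126.87767028808594), 78.96134948730469) 0.42925430419789595
```

Converted, -4.4 cm is -0.055, -4.3 cm is -0.0538.

Request:
arm_command([
  [[0,0,-0.025],0,4],
  [[0,0,-0.0438],0,4],
  [[0,0,-0.0538],0,4],
  [[0,0,-0.0538],0,4],
  [[0,0,-0.055],0,4],
  [[0,0,-0.055],0,4],
  [[0,0,-0.055],0,4],
])

```text
t: 13.53
tool_pos: [0.5811, 0.3245, 0.0362]
orientation: [[-0.04, 0.999, 0.001], [0.999, 0.04, 0.0], [0.0, 0.001, -1.0]]
wrist_force: [0.4, -0.4, -1.5]
opening: 0.651
finger_force: 65.0
```

Converted, 11 cm is 0.1375, 7 cm is 0.0875.

Request:
arm_command([
  [[0,0,0],0,8.2],
  [[0,0,0],0,8.2],
  [[0,0,0],0,8.2],
  [[0,0,0],0,8.2],
  [[0,0,0],0,8.2],
  [[0,0,0.0375],0,8.2],
  [[0,0,0.0875],0,8.2],
  [[0,0,0.1375],0,8.2],
  [[0,0,0.1375],0,8.2],
  [[0,0,0.1375],0,8.2],
])

```text
t: 14.37
tool_pos: [0.5835, 0.3256, 0.1502]
orientation: [[-0.04, 0.999, 0.008], [0.999, 0.04, 0.004], [0.004, 0.008, -1.0]]
wrist_force: [-0.4, -0.8, -0.6]
opening: 0.96
finger_force: 0.0
```

Converted, -11.2 cm is -0.14, -8.2 cm is -0.1025, 1.45 rad is 0.2308.

Request:
arm_command([
  [[-0.14,-0.1025,0],0.2308,7.4],
  [[-0.14,-0.1025,0],0.2308,7.4],
  [[-0.14,-0.1025,0],0.2308,7.4],
  [[-0.14,-0.1025,0],0.2308,7.4],
  [[-0.14,-0.1025,0],0.2308,7.4],
  [[-0.14,-0.1025,0],0.2308,7.4],
  [[-0.14,-0.1025,0],0.2308,7.4],
  [[-0.14,-0.1025,0],0.2308,7.4],
  [[-0.14,-0.1025,0],0.2308,7.4],
  [[-0.14,-0.1025,0],0.2308,7.4],
])

```text
t: 15.2
tool_pos: [0.4674, 0.2415, 0.1435]
orientation: [[-0.963, 0.271, -0.003], [0.271, 0.963, -0.001], [0.003, -0.002, -1.0]]
wrist_force: [-0.3, -0.5, -0.6]
opening: 0.867
finger_force: 0.0
```

```bash
python3 - <<'E'
from h import *
st()
p,w,o=wrist_world()
def tiles(p,w):
    x,y,z=[w[...,i] for i in range(3)]
    for n,c in (("O",(.4696,.2414)),("T",(.4645,.1245))):
        m=(z>.0055)&(z<.0105)&(np.hypot(x-c[0],y-c[1])<.05)
        P=w[m][:,:2]; R=cv2.minAreaRect(P.astype(np.float32)*1000) if len(P)>50 else None
        print(n,m.sum(),R)
        hsv=cv2.cvtColor(p,cv2.COLOR_RGB2HSV);s=hsv[...,1].astype(int)
tiles(p,w)
for f in("w5","w4","w6"):
    d=np.load(f+".npz");print(f);tiles(d["p"],d["w"])
# easel check from w4
d=np.load("w4.npz");p,w=d["p"],d["w"];hsv=cv2.cvtColor(p,cv2.COLOR_RGB2HSV);h,s=hsv[...,0].astype(int),hsv[...,1].astype(int)
x,y,z=[w[...,i] for i in range(3)]
for n,c,cc in (("eT",(.587,.115),(h>75)&(h<105)&(s>120)),("eO",(.597,-.012),(h<14)&(s>200))):
    b=(np.hypot(x-c[0],y-c[1])<.06)&(z>.015)&(z<.07)
    lip=b&cc&(x<c[0]-.02);P=w[lip];print(n,"lip",lip.sum(),cv2.minAreaRect(P[:,:2].astype(np.float32)*1000))
    bed=b&~cc&(z>.032)&(z<.06)&(np.hypot(x-c[0],y-c[1])<.03)
    A=np.c_[w[bed][:,:2],np.ones(bed.sum())];q=w[bed][:,2];k=np.linalg.lstsq(A,q,rcond=None)[0]
    for _ in range(5):
        g=abs(A@k-q)<.002;k=np.linalg.lstsq(A[g],q[g],rcond=None)[0]
    R=cv2.minAreaRect(w[bed][g][:,:2].astype(np.float32)*1000)
    print(n,"bed",bed.sum(),g.sum(),"slope",np.arctan(np.hypot(*k[:2])).round(3),"dir",np.degrees(np.arctan2(k[1],k[0])).round(1),R,"z at .5c",k@[c[0],c[1],1])
E
```

```text
t 15.2 tcp [0.4674 0.2415 0.1435] phi 74.26 op 0.867 ff 0.0 F [-0.3 -0.5 -0.6]
O 4333 ((468.34808349609375, 240.84219360351562), (60.308006286621094, 60.512901306152344), 85.3410873413086)
T 3331 ((462.90411376953125, 124.10220336914062), (60.57984161376953, 60.98553466796875), 14.270685195922852)
w5
O 4652 ((468.6148681640625, 240.79946899414062), (60.27290344238281, 60.84724807739258), 85.3793716430664)
T 3968 ((463.3695068359375, 123.92127227783203), (61.146636962890625, 60.47627639770508), 14.525992393493652)
w4
O 0 None
T 5290 ((463.0098571777344, 123.78244018554688), (60.48182678222656, 60.4195442199707), 14.313493728637695)
w6
O 2939 ((468.39788818359375, 241.04324340820312), (61.22074508666992, 60.644718170166016), 85.25150299072266)
T 0 None
eT lip 1226 ((552.9518432617188, 109.90602111816406), (15.04928207397461, 64.93085479736328), 5.5859222412109375)
eT bed 3796 3606 slope 0.599 dir 5.3 ((589.8734741210938, 113.08833312988281), (44.62232208251953, 48.125972747802734), 5.136536121368408) z at .5c 0.04399616658079275
eO lip 967 ((561.648681640625, -7.399314880371094), (64.00293731689453, 14.585655212402344), 83.21808624267578)
eO bed 3049 2917 slope 0.601 dir -7.6 ((598.5178833007812, -13.418851852416992), (48.43661117553711, 44.555015563964844), 82.31214141845703) z at .5c 0.04477971496814159
```

Tile and easel poses are refined. Orange tile: (.4685,.2409), yaw −4.7°. Orange easel origin: (.597,−.0132), yaw −7.4°. Teal easel origin: (.5884,.113), yaw 5.4°.

Converted, -11 cm is -0.1375, -9 cm is -0.1125, 0.192 rad is 0.0306.

Request:
arm_command([
  [[0.0013,0,-0.0375],0.0159,7.4],
  [[0.0013,0,-0.075],0.0306,7.4],
  [[0.0013,0,-0.1125],0.0306,7.4],
  [[0.0013,0,-0.1375],0.0306,7.4],
  [[0.0013,0,-0.1375],0.0306,7.4],
  [[0.0013,0,-0.1375],0.0306,7.4],
])

```text
t: 15.75
tool_pos: [0.4676, 0.2412, 0.0333]
orientation: [[-0.996, 0.09, -0.005], [0.09, 0.996, -0.002], [0.005, -0.003, -1.0]]
wrist_force: [0.4, 0.4, 0.2]
opening: 0.864
finger_force: 0.0
```

```bash
python3 -c "
from h import *
st()"
```

```text
t 15.75 tcp [0.4676 0.2412 0.0333] phi 84.81 op 0.864 ff 0.0 F [0.4 0.4 0.2]
```

Converted, -3.5 cm is -0.0438, -3 cm is -0.0375.

Request:
arm_command([
  [[0.0013,0,-0.025],0,7.4],
  [[0.0013,0,-0.0375],0,7.4],
  [[0.0013,0,-0.0438],0,7.4],
  [[0.0013,0,-0.0438],0,7.4],
  [[0.0013,0,-0.0438],0,7.4],
  [[0.0013,0,-0.0438],0,4.5],
  [[0.0013,0,-0.0438],0,4.5],
  [[0.0013,0,-0.0438],0,4.5],
  [[0.0013,0,-0.0438],0,4.5],
  [[0.0013,0,-0.0438],0,4.5],
])

```text
t: 16.58
tool_pos: [0.4718, 0.2427, 0.0024]
orientation: [[-0.996, 0.089, 0.002], [0.089, 0.996, 0.001], [-0.002, 0.001, -1.0]]
wrist_force: [-1.7, -1.2, 7.4]
opening: 0.657
finger_force: 61.8
```

Converted, -25.4 cm is -0.3175, 12.3 cm is 0.1538, -0.04 rad is -0.0064.

Request:
arm_command([
  [[0,0,0.05],0,4.5],
  [[0,0,0.1],0,4.5],
  [[0,-0.025,0.15],0,4.5],
  [[0.0375,-0.075,0.15],0,4.5],
  [[0.0625,-0.125,0.15],-0.0064,4.5],
  [[0.0875,-0.175,0.15],-0.0064,4.5],
  [[0.1125,-0.225,0.15],-0.0064,4.5],
  [[0.1375,-0.275,0.15],-0.0064,4.5],
  [[0.1538,-0.3175,0.15],-0.0064,4.5],
  [[0.1538,-0.3175,0.15],-0.0064,4.5],
])

```text
t: 17.42
tool_pos: [0.5961, -0.0165, 0.1217]
orientation: [[-0.991, 0.131, 0.003], [0.131, 0.991, -0.002], [-0.004, -0.002, -1.0]]
wrist_force: [-0.4, -0.4, -0.5]
opening: 0.648
finger_force: 63.4
```

Converted, -4 cm is -0.05, -2 cm is -0.025.

Request:
arm_command([
  [[0,0,-0.025],0,4.5],
  [[0,0,-0.05],0,4.5],
  [[0,0,-0.05],0,4.5],
  [[0,0,-0.05],0,4.5],
])

```text
t: 17.75
tool_pos: [0.5922, -0.0116, 0.0794]
orientation: [[-0.992, 0.129, -0.003], [0.129, 0.992, 0.0], [0.003, -0.0, -1.0]]
wrist_force: [0.9, 0.0, -1.8]
opening: 0.645
finger_force: 63.6
```

```bash
python3 -c "
from h import *
st();p,w,o=wrist_world();save('w7',p)"
```

```text
t 17.75 tcp [ 0.5922 -0.0116  0.0794] phi 82.61 op 0.645 ff 63.6 F [ 0.9  0.  -1.8]
```

View pics/w7.png

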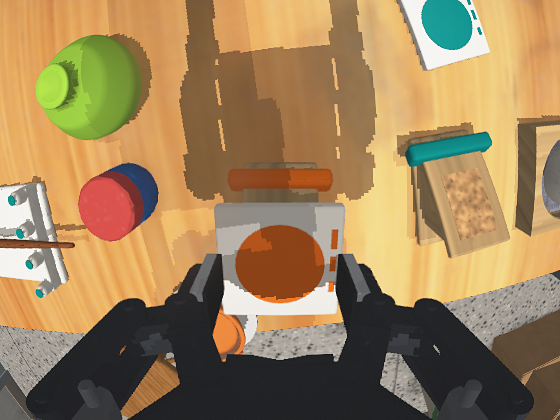

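The orange tile is held level, squarely over the orange easel, with the lip at (280,180). Now I press it down slowly so the bed tilts it in the grip.

Converted, -2.1 cm is -0.0263, -1.8 cm is -0.0225.

Request:
arm_command([
  [[0,0,-0.0125],0,4.5],
  [[0,0,-0.0188],0,4.5],
  [[0,0,-0.0225],0,4.5],
  [[0,0,-0.0263],0,4.5],
  [[0,0,-0.0263],0,4.5],
])

```text
t: 18.22
tool_pos: [0.5936, -0.0114, 0.06]
orientation: [[-0.992, 0.128, -0.0], [0.128, 0.992, 0.0], [0.0, 0.0, -1.0]]
wrist_force: [-3.0, 0.3, 4.3]
opening: 0.643
finger_force: 62.3
```

Converted, -0.8 cm is -0.01, -0.7 cm is -0.0088.

Request:
arm_command([
  [[0,0,-0.0038],0,4.5],
  [[0,0,-0.0063],0,4.5],
  [[0,0,-0.0088],0,4.5],
  [[0,0,-0.01],0,4.5],
  [[0,0,-0.01],0,4.5],
])

```text
t: 18.63
tool_pos: [0.5937, -0.0108, 0.0541]
orientation: [[-0.992, 0.128, -0.001], [0.128, 0.992, 0.001], [0.001, 0.001, -1.0]]
wrist_force: [-8.7, 2.2, 17.8]
opening: 0.528
finger_force: 9.8
```

```bash
python3 -c "
from h import *
st();p,w,o=wrist_world();save('w8',p[120:360,130:430])"
```

```text
t 18.63 tcp [ 0.5937 -0.0108  0.0541] phi 82.64 op 0.528 ff 9.8 F [-8.7  2.2 17.8]
```

View pics/w8.png

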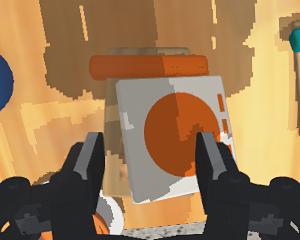

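The tile popped out of the grip and lies on the bed, shifted right and turned, with the right finger on top of it. I lift clear and look again.

Converted, 6 cm is 0.075, 4 cm is 0.05.

Request:
arm_command([
  [[0,0,0.025],0,4.5],
  [[0,0,0.05],0,4.5],
  [[0,0,0.075],0,8],
  [[0,0,0.075],0,8],
  [[0,0,0.075],0,8],
  [[0,0,0.075],0,8],
])

```text
t: 19.18
tool_pos: [0.5933, -0.0118, 0.1107]
orientation: [[-0.992, 0.128, -0.001], [0.128, 0.992, 0.0], [0.001, -0.0, -1.0]]
wrist_force: [-0.3, 0.0, -0.5]
opening: 0.94
finger_force: 0.0
```

```bash
cat >> h.py <<'E'
def tile_on(p,w,org,yaw):
    """tile face plane and outline in easel frame: centre, normal tilt, yaw about normal"""
    c,s=np.cos(yaw),np.sin(yaw); q=(w-np.array([org[0],org[1],0]))
    X=q[...,0]*c+q[...,1]*s; Y=-q[...,0]*s+q[...,1]*c; Z=q[...,2]
    a=.61; u=(X+.03)*np.cos(a)+(Z-.024)*np.sin(a); n=-(X+.03)*np.sin(a)+(Z-.024)*np.cos(a)
    m=(n>.004)&(n<.016)&(u>-.0005)&(u<.09)&(abs(Y)<.06)
    m=cv2.morphologyEx(m.astype(np.uint8),cv2.MORPH_OPEN,np.ones((3,3),np.uint8))>0
    R=cv2.minAreaRect(np.c_[u[m],Y[m]].astype(np.float32)*1000)
    print("tile: u,Y centre (want 30,0)",np.round(R[0],1),"size",np.round(R[1],1),"ang",round(R[2],1),"n",np.percentile(n[m],[5,50,95]).round(4),m.sum())
EO=((.597,-.0132),np.radians(-7.4)); ET=((.5884,.113),np.radians(5.4))
E
python3 -c "
from h import *
st();p,w,o=wrist_world();save('w9',p);tile_on(p,w,*EO)"
```

```text
t 19.18 tcp [ 0.5933 -0.0118  0.1107] phi 82.63 op 0.94 ff 0.0 F [-0.3  0.  -0.5]
tile: u,Y centre (want 30,0) [29.9 16. ] size [60.5 60.3] ang 0.3 n [0.0066 0.0078 0.0089] 7528
```

View pics/w9.png

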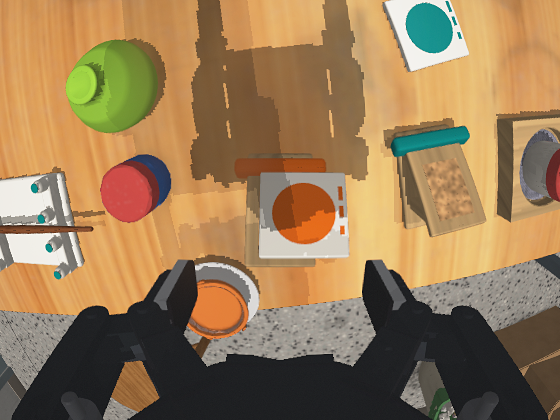

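The tile is flat, square and against the lip, only 16 mm off sideways. I push it back with one finger at full opening, so the other finger stays outside the bed.

Converted, -7.8 cm is -0.0975, -7 cm is -0.0875.

Request:
arm_command([
  [[0,0.01,0],0,8.54],
  [[0,0.01,-0.025],0,8.54],
  [[0,0.01,-0.05],0,8.54],
  [[0,0.01,-0.075],0,8.54],
  [[0,0.01,-0.0875],0,8.54],
  [[0,0.01,-0.0975],0,8.54],
  [[0,0.01,-0.0975],0,8.54],
  [[0,0.01,-0.0975],0,8.54],
])

```text
t: 19.9
tool_pos: [0.5936, -0.0037, 0.0331]
orientation: [[-0.992, 0.128, -0.001], [0.128, 0.992, 0.0], [0.001, -0.0, -1.0]]
wrist_force: [-0.3, 0.0, 0.0]
opening: 0.996
finger_force: 0.0
```

```bash
python3 -c "
from h import *
st();p,w,o=wrist_world();tile_on(p,w,*EO)"
```

```text
t 19.9 tcp [ 0.5936 -0.0037  0.0331] phi 82.63 op 0.996 ff 0.0 F [-0.3  0.   0. ]
tile: u,Y centre (want 30,0) [30.1  4.9] size [ 59.8 103.9] ang 0.3 n [0.0067 0.0079 0.0093] 17362
```

Converted, -2 cm is -0.025, -1.9 cm is -0.0238.

Request:
arm_command([
  [[-0.0006,-0.005,0],0,8.54],
  [[-0.0013,-0.01,0],0,8.54],
  [[-0.0019,-0.015,0],0,8.54],
  [[-0.0025,-0.0188,0],0,8.54],
  [[-0.0025,-0.0213,0],0,8.54],
  [[-0.0031,-0.0238,0],0,8.54],
  [[-0.0031,-0.025,0],0,8.54],
  [[-0.0031,-0.025,0],0,8.54],
])

```text
t: 20.62
tool_pos: [0.5911, -0.0242, 0.0334]
orientation: [[-0.992, 0.129, -0.0], [0.129, 0.992, -0.0], [0.0, -0.0, -1.0]]
wrist_force: [-0.6, -0.3, -1.1]
opening: 1.001
finger_force: 0.0
```

Converted, 9 cm is 0.1125, 6 cm is 0.075.

Request:
arm_command([
  [[0,0.0075,0],0,8.54],
  [[0,0.0075,0],0,8.54],
  [[0,0.0075,0.0375],0,8.54],
  [[0,0.0075,0.075],0,8.54],
  [[0,0.0075,0.1125],0,8.54],
  [[0,0.0075,0.1125],0,8.54],
  [[0,0.0075,0.1125],0,8.54],
])

```text
t: 21.2
tool_pos: [0.5934, -0.0176, 0.1262]
orientation: [[-0.992, 0.128, 0.006], [0.128, 0.992, -0.0], [-0.006, 0.0, -1.0]]
wrist_force: [-0.4, 0.4, -0.8]
opening: 0.997
finger_force: 0.0
```

```bash
python3 -c "
from h import *
st();p,w,o=wrist_world();tile_on(p,w,*EO)"
```

```text
t 21.2 tcp [ 0.5934 -0.0176  0.1262] phi 82.65 op 0.997 ff 0.0 F [-0.4  0.4 -0.8]
tile: u,Y centre (want 30,0) [29.6 -0.2] size [60.4 60. ] ang 89.9 n [0.0066 0.0078 0.0089] 6598
```

The orange tile reads u 29.6 mm, Y −0.2 mm: centred, square and flat. Now the teal tile.

Converted, 14.2 cm is 0.1775, -13 cm is -0.1625, 0.378 rad is 0.0602.

Request:
arm_command([
  [[-0.1625,0.1775,0],0.0602,7.4],
  [[-0.1625,0.1775,0],0.0602,7.4],
  [[-0.1625,0.1775,0],0.0602,7.4],
  [[-0.1625,0.1775,0],0.0602,7.4],
  [[-0.1625,0.1775,0],0.0602,7.4],
  [[-0.1625,0.1775,-0.0375],0.0602,7.4],
  [[-0.1625,0.1775,-0.075],0.0602,7.4],
  [[-0.1625,0.1775,-0.1125],0.0602,7.4],
  [[-0.1625,0.1775,-0.1125],0.0602,7.4],
  [[-0.1625,0.1775,-0.1125],0.0602,7.4],
])

```text
t: 22.08
tool_pos: [0.4576, 0.1236, 0.0305]
orientation: [[-0.969, -0.247, -0.008], [-0.247, 0.969, -0.002], [0.008, 0.0, -1.0]]
wrist_force: [0.3, -0.6, 0.2]
opening: 0.869
finger_force: 0.0
```

```bash
python3 -c "
from h import *
st()"
```

```text
t 22.08 tcp [0.4576 0.1236 0.0305] phi 104.3 op 0.869 ff 0.0 F [ 0.3 -0.6  0.2]
```

Converted, -3 cm is -0.0375, -2 cm is -0.025.

Request:
arm_command([
  [[0.0038,0,-0.0125],0,7.4],
  [[0.0038,0,-0.025],0,7.4],
  [[0.0038,0,-0.0375],0,7.4],
  [[0.0038,0,-0.0375],0,7.4],
])

```text
t: 22.42
tool_pos: [0.4633, 0.1238, 0.002]
orientation: [[-0.969, -0.246, -0.002], [-0.246, 0.969, -0.0], [0.002, 0.0, -1.0]]
wrist_force: [-0.7, -0.4, -0.0]
opening: 0.864
finger_force: 0.0
```

Converted, -0.6 cm is -0.0075.

Request:
arm_command([
  [[0,0,-0.0075],0,7.4],
  [[0,0,-0.0075],0,7.4],
  [[0,0,-0.0075],0,4.5],
  [[0,0,-0.0075],0,4.5],
  [[0,0,-0.0075],0,4.5],
  [[0,0,-0.0075],0,4.5],
  [[0,0,-0.0075],0,4.5],
  [[0,0,-0.0075],0,4.5],
])

```text
t: 23.08
tool_pos: [0.465, 0.1243, -0.0019]
orientation: [[-0.969, -0.247, 0.001], [-0.247, 0.969, 0.0], [-0.001, -0.0, -1.0]]
wrist_force: [-0.4, 0.0, 5.1]
opening: 0.677
finger_force: 64.5
```

Converted, 12 cm is 0.15, 10 cm is 0.125, -0.155 rad is -0.0247.

Request:
arm_command([
  [[0,0,0.05],0,4.5],
  [[0,0,0.1],0,4.5],
  [[0.0375,-0.0038,0.125],-0.0247,4.5],
  [[0.075,-0.0075,0.125],-0.0247,4.5],
  [[0.1125,-0.0125,0.125],-0.0247,4.5],
  [[0.15,-0.0138,0.125],-0.0247,4.5],
  [[0.15,-0.0138,0.125],-0.0247,4.5],
  [[0.15,-0.0138,0.1],-0.0247,4.5],
  [[0.15,-0.0138,0.1],-0.0247,4.5],
  [[0.15,-0.0138,0.1],-0.0247,4.5],
])

```text
t: 23.92
tool_pos: [0.5815, 0.1128, 0.0753]
orientation: [[-0.996, -0.094, -0.005], [-0.094, 0.996, -0.001], [0.006, -0.0, -1.0]]
wrist_force: [-0.3, 0.4, -0.8]
opening: 0.676
finger_force: 64.7
```

Converted, -1.7 cm is -0.0213, -1.5 cm is -0.0188.

Request:
arm_command([
  [[0,0,-0.01],0,4.5],
  [[0,0,-0.015],0,4.5],
  [[0,0,-0.0188],0,4.5],
  [[0,0,-0.0213],0,4.5],
  [[0,0,-0.0213],0,4.5],
])

```text
t: 24.33
tool_pos: [0.5838, 0.1132, 0.0601]
orientation: [[-0.996, -0.094, -0.001], [-0.094, 0.996, -0.0], [0.001, -0.0, -1.0]]
wrist_force: [0.0, -0.1, -0.6]
opening: 0.675
finger_force: 64.7
```

Request:
arm_command([
  [[0,0,-0.0025],0,4.5],
  [[0,0,-0.005],0,4.5],
  [[0,0,-0.0063],0,4.5],
  [[0,0,-0.0075],0,4.5],
  [[0,0,-0.0075],0,4.5],
])

```text
t: 24.75
tool_pos: [0.5854, 0.1134, 0.0575]
orientation: [[-0.996, -0.094, 0.002], [-0.094, 0.996, 0.0], [-0.002, 0.0, -1.0]]
wrist_force: [-6.1, 0.2, 14.8]
opening: 0.678
finger_force: 66.3
```

Request:
arm_command([
  [[0,0,0.0038],0,4.5],
  [[0,0,0.0038],0,4.5],
  [[0,0,0.0038],0,8],
  [[0,0,0.0038],0,8],
  [[0,0,0.0038],0,8],
  [[0,0,0.0038],0,8],
  [[0,0,0.05],0,8],
  [[0,0,0.075],0,8],
  [[0,0,0.075],0,8],
  [[0,0,0.075],0,8],
])

```text
t: 25.58
tool_pos: [0.5856, 0.1134, 0.116]
orientation: [[-0.996, -0.094, 0.003], [-0.094, 0.996, 0.001], [-0.003, 0.0, -1.0]]
wrist_force: [-0.7, -0.1, 0.3]
opening: 0.934
finger_force: 0.0
```

```bash
python3 -c "
from h import *
st();p,w,o=wrist_world();save('w10',p);tile_on(p,w,*ET)"
```

```text
t 25.58 tcp [0.5856 0.1134 0.116 ] phi 95.4 op 0.934 ff 0.0 F [-0.7 -0.1  0.3]
tile: u,Y centre (want 30,0) [29.6 -0.6] size [60.6 59.9] ang 89.9 n [0.0066 0.0078 0.0089] 7278
```

The teal tile is seated too. I retreat and do a final check.

Converted, -38 cm is -0.475, -36 cm is -0.45.

Request:
arm_command([
  [[-0.05,-0.05,0.05],0,8],
  [[-0.1,-0.1,0.1],0,8],
  [[-0.15,-0.15,0.125],0,8],
  [[-0.15,-0.2,0.125],0,8],
  [[-0.15,-0.25,0.125],0,8],
  [[-0.15,-0.3,0.125],0,8],
  [[-0.15,-0.35,0.125],0,8],
  [[-0.15,-0.4,0.125],0,8],
  [[-0.15,-0.45,0.125],0,8],
  [[-0.15,-0.475,0.125],0,8],
])

```text
t: 26.47
tool_pos: [0.4631, -0.2436, 0.2124]
orientation: [[-0.996, -0.094, -0.002], [-0.094, 0.996, 0.001], [0.002, 0.002, -1.0]]
wrist_force: [0.5, -0.2, -0.7]
opening: 0.933
finger_force: 0.0
```

```bash
python3 - <<'E'
from h import *
st();p,w=world("top");save("top1",cv2.resize(p[120:320,80:500],None,fx=1.9,fy=1.9,interpolation=cv2.INTER_CUBIC))
hsv=cv2.cvtColor(p,cv2.COLOR_RGB2HSV);h,s=hsv[...,0].astype(int),hsv[...,1].astype(int);z=w[...,2]
for n,m in(("lid",((h<6)|(h>174))&(s>150)&(z>.04)),("drop",(h>30)&(h<60)&(s>150)&(z>.02))):
    k,l,q,c=cv2.connectedComponentsWithStats(m.astype(np.uint8))
    for i in range(1,k):
        if q[i,4]>100: P=w[l==i];print(n,c[i].round(),np.median(P[:,2]).round(4),(P[:,2].max()-P[:,2].min()).round(3),np.round(cv2.minAreaRect(P[:,:2].astype(np.float32)*1000)[0],1))
w=w+[.003,-.001,0]; tile_on(p,w,*EO);tile_on(p,w,*ET)
d=np.load("top0.npz");hs=cv2.cvtColor(d["p"],cv2.COLOR_RGB2HSV);m=(hs[...,0]>30)&(hs[...,0]<60)&(hs[...,1]>150)&(d["w"][...,2]>.02)
print(cv2.minAreaRect(d["w"][m][:,:2].astype(np.float32)*1000)[0])
E
```

```text
t 26.47 tcp [ 0.4631 -0.2436  0.2124] phi 95.38 op 0.933 ff 0.0 F [ 0.5 -0.2 -0.7]
lid [165. 178.] 0.0731 0.026 [578.3 322.5]
lid [203. 184.] 0.0613 0.019 [582.3 238.3]
lid [360. 221.] 0.046 0.01 [ 556.9 -118.6]
drop [357. 257.] 0.051 0.046 [ 476.3 -121.9]
tile: u,Y centre (want 30,0) [30.5  1.2] size [59.6 61.7] ang 89.8 n [0.0049 0.0073 0.0095] 659
tile: u,Y centre (want 30,0) [30.9  0.5] size [60.1 62.3] ang 89.4 n [0.0046 0.0071 0.0099] 657
(355.0660400390625, -37.53694152832031)
```

View pics/top1.png

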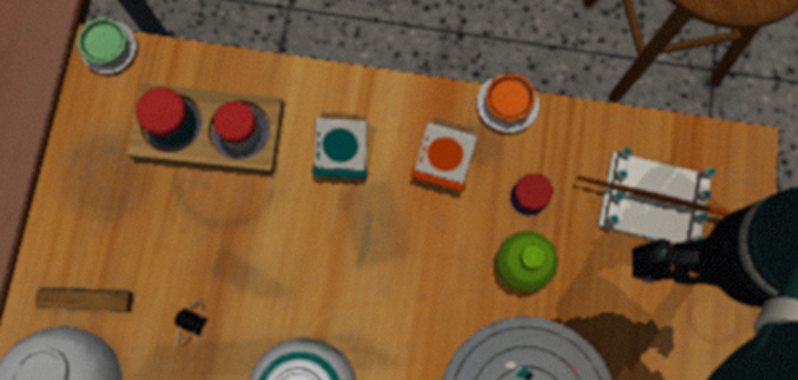

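The final view shows both jars standing in the rack recesses at (165,118) and (238,128), and both tiles on the matching easels. The brush lies across the rest, and the dropper is unmoved at (526,262).

```bash
python3 -c "
from cell import r
print(r.hand_in())"
```

```text
the job is handed in; nothing more can be done
None
```

I handed the job in at about 26.5 s; no verdict came back, but the last camera check showed both jars upright in their recesses, the brush across the rest in one valley, each tile seated on its colour's easel, and the dropper where it started.

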